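Clear the board and poise the screwdriver over its adjuster

TASK

The circuit board is about to be adjusted. First clear the two loose brass thumb nuts off it by dropping them into the round steel pot; then draw the screwdriver out of its sloping holder, turn it upright with the blade down, and finish still holding it there, the tip about 5 cm straight above the slotted round adjuster on the board. Do not knock the driver against the board, keep the pot upright and leave the other things on the bench where they are.

Things in the scene. Friction and masses are not known exactly. Their poses are not given: they have to be found in the camera images.
- nut1: loose brass thumb nut standing on the near half of the circuit board: knurled disc 20 mm across and 14 mm high with a collar 12 mm across and 4 mm high on top; 18 mm high in all, about 25 g. Origin: centre of its underside, z up
- nut2: the second thumb nut, the same as nut1, at least 70 mm from it on the other side of the board's near half
- pot: round open stainless steel parts pot without handles, loose, standing on the bench to the left or right of the board, mouth 100 mm across outside, walls 4 mm, 55 mm high, 350 g. Origin: centre of its underside, z up
- board: green circuit board 140 x 180 mm on an aluminium carrier plate 150 x 190 mm, fixed to the bench. Origin: centre of the carrier's underside; z up, x to the far long edge, y along the long edge. Board's top face 16 mm above the bench. Parts up to 18 mm high above that face stand at x > 20 mm only; the near half (x < 20 mm) has nothing standing on it but the nuts
- adjuster (a point): centre of the top of the slotted round adjuster (white, 18 mm across, cross slot, on a grey 24 mm square foot), 28 mm above the bench, in the middle of the board's far half
- holder: screwdriver holder fixed to the bench, to the left or right of the board: dark steel base 140 x 90 x 12 mm carrying a steel sleeve (12 mm bore, 17 mm outside, 65 mm long) that leans 0.70 rad (40 degrees) from vertical towards the holder's -x, roughly towards the robot. Origin: underside of the base, z up
- mouth (a point): centre of the sleeve's upper mouth, 85 mm above the bench; the driver is drawn out along the sleeve's axis by at least 80 mm to clear it
- driver: screwdriver, loose, standing blade down in the sleeve, its collar resting on the mouth (play lets it lean some 4 degrees more than the sleeve); 175 mm long, 100 g. Origin: the blade tip; its z axis runs from the tip along the shaft to the handle's end. Steel shaft 8 mm thick from 0 to 80 mm, collar 19 mm thick from 80 to 86 mm, round black handle 26 mm thick from 86 to 175 mm; its mass centre lies about 110 mm from the tip
- mug: bystander, leave alone: white mug, 82 mm across, 95 mm high, at the far left. Origin: centre of its underside
- jar: bystander, leave alone: closed clear jar, 64 mm across, 75 mm high, at the far right. Origin: centre of its underside
- tape: bystander, leave alone: black tape roll lying flat, 84 mm across, 19 mm high, beyond the board. Origin: centre of its underside
- small_driver: bystander, leave alone: small screwdriver lying on the bench at the near right, 150 mm long. Origin: underside, z up
- battery: bystander, leave alone: small block battery 48 x 26 x 17 mm, near left. Origin: centre of its underside
- tray: bystander, leave alone: shallow open grey tray 80 x 110 x 25 mm, near right. Origin: centre of its underside
- multimeter: bystander, leave alone: grey hand multimeter lying flat, 150 x 75 x 40 mm, near left. Origin: centre of its underside

How it is judged (in metres and radians):
On the way, in this order (a step that is already met when the one before it is completed fails the run):
1. both thumb nuts lie in the pot, let go (horizontal distance between each of nut1, nut2 and pot below 0.046 m and z of nut1 in the frame of pot between 0 and 0.05 m and z of nut2 in the frame of pot between 0 and 0.05 m and contact force between the fingers and nut1 below 0.05 N and contact force between the fingers and nut2 below 0.05 N), for 0.2 s.
2. the screwdriver has been drawn out: held, its tip above the sleeve's mouth (height (world z) of driver above 0.092 m and contact force between the fingers and driver above 0.5 N), for 0.1 s.
At the end, for the whole second after the job is handed in: Both nuts are inside the upright pot (pot tilted under 0.2 rad); the fingers hold the screwdriver still, blade down within 0.2 rad of upright, its tip within 20 mm sideways of the adjuster's centre and 20 to 90 mm above its top (48 to 118 mm above the bench), touching neither board, holder nor pot (horizontal distance between each of nut1, nut2 and pot below 0.046 m and z of nut1 in the frame of pot between 0 and 0.05 m and z of nut2 in the frame of pot between 0 and 0.05 m and angle between each of pot, driver's own z axis and vertical below 0.2 rad and contact force between the fingers and driver above 0.5 N and horizontal distance between driver and adjuster below 0.02 m and height (world z) of driver between 0.048 and 0.118 m and linear speed of driver below 0.03 m/s and contact force between driver and board below 0.1 N and contact force between driver and holder below 0.1 N and contact force between driver and pot below 0.1 N); the arm keeps its last pose, push and grip.
It fails at once if the screwdriver is knocked against the board (over 2 N) (contact force between driver and board above 2 N).
It fails at once if the pot is tipped over (over 0.6 rad) (angle between pot's own z axis and vertical above 0.6 rad).
It fails at once if another thing on the bench is pushed more than 30 mm from its place (distance of any of mug, jar, tape, small_driver, battery, tray, multimeter from where it was at the start of the episode above 0.03 m).
It also fails if it takes over 72 s, if anything falls off the work surface, if the arm or the gripper's body presses on something with over 40 N, if the wrist force passes 120 N, or if a joint passes its speed limit or range.

ROBOT

A 7-joint arm with a two-finger parallel gripper is mounted at the origin on the work surface. World frame = base frame: x ahead of the robot, y to its left, z up, the work surface at z = 0. Lengths are in mm, angles in rad, forces in N, time in s.
With the tool pointing down it reaches from about 400 to 850 mm from the base axis. Payload 4.5 kg.
Tool frame: the origin (TCP) lies at the very end of the fingers, on their centre line; the grasp point (between the pads) lies env.grasp_offset behind it (env.grasp_offset is the distance from the TCP to the grasp point, in mm); z points along the fingers, y is the line along which they close (so a half turn about z gives the same grasp; the last joint's range is limited). The gripper opens to 88 mm and grips with 3 to 60 N. Pads are 18 mm wide; open, the fingers measure 123 mm over their backs; the gripper's body (75 mm by 187 mm) begins 45 mm behind the grasp point.
Start: joints at [-1.292, 0.689, -0.195, 1.565, 0.157, 0.902, -0.215], TCP at [151.455, 606.395, 238.743] pointing down, gripper open.
Joint ranges: [-3.01, 3.01], [-0.46, 2.08], [-1.47, 1.51], [0.13, 2.56], [-1, 4.14], [0.04, 2.09], [-2.66, 2.66]. Speed limits (rad/s): [2.57, 2.57, 3.14, 3.14, 3.14, 3.14, 3.14].

INTERFACE

Orientations are given as a unit quaternion [x, y, z, w].
In Python, from plant import env gives the robot as it stands.
- The arm moves only by the shell command python3 -m creep 'ROWS' [OPENING] [FORCE]. ROWS is JSON, a list of rows, each a list of 2 entries, a list of its own where there are three numbers: the shift along the world's x, y, z in cm, then the turn, a rotation vector about the world's x, y, z in rad. A call has 1 to 12 rows; each row is the pose to reach, as a shift and turn from the pose commanded when the call began; what a row does not reach only later rows make up. A row lasts 1/12 s, in which the tool goes at most 41.7 mm and 7.16 degrees, less where a joint would pass 70% of its speed; a pose out of reach is approached as far as the arm can. A call with a gripper value outside its range is refused whole. OPENING is the opening, from -1 (shut) to 1 (fully open), set as the call begins (- or left out, the last holds). The fingers move at their own pace and stop on an object; FORCE is the grip in N (left out, the last holds). Time passes only in rows, so rows that repeat a pose let the fingers close. It gives the time, the measured TCP pose, the force, the opening and the grip force at its end, in the units of the state.
- env.read_state(): the state, without advancing time (a new reading comes with each control period).
- env.get_image(name): name is "scene" or "side" or "wrist"; returns the picture (420x560x3 uint8, red, green, blue); there is no depth.
- env.calibration(name): a dict with "camera_matrix" (3x3 intrinsics, pixels), "D" ([k1, k2, p1, p2, k3] as OpenCV has them; the pictures are not rectified), "pose" (4x4, takes a point from camera to world coordinates). Camera axes: x right, y down, z forward; pixel columns grow to the right and rows downward; lengths in mm; the calibration is good to about 2 mm. A picture is of the moment at which its call begins: read the wrist's pose just before it. calibration takes no time and is no camera call; for the wrist camera it gives the pose at the moment of the call.
- env.hand_in(): hands the job in; it is judged then, once.
The state is a dict: "t": time; "joints": joint angles; "qvel": joint speeds; "joint_torque": joint torques, N m; "ee_pos": TCP position; "ee_rot": TCP orientation; "wrist_force": force on the tool from outside, world axes, zero at the start; "moment": the same for the moment, N m; "gripper_width": opening from 0.0 (shut) to 1.0 (fully open); "finger_force": force on a finger pad.
Only numpy, scipy, OpenCV 4.12 (cv2) and the standard library are available. Lean on these libraries where they do the work, as an engineer would, in place of code of your own. Each camera call takes 0.05 s, during which the arm holds its last target. There are 200 camera calls.

## Working session

There is one attempt and no reset: what is moved stays moved. The work goes in short steps, Python scripts to look and compute and a shell command to move; the robot and the scene stay as the last step left them, time stands still between calls to the robot, and variables do not carry over. Pictures are saved under pics/ and viewed, at most 13 in all, crops included, and the job is handed in when it is done.

```bash
ls; mkdir -p pics; python3 - <<'E'
from plant import env
import cv2
s=env.read_state();print(s['t'],s['ee_pos'],s['ee_rot'],s['gripper_width'],env.grasp_offset)
for n in ['scene','side']:
    cv2.imwrite(f'pics/{n}0.png',env.get_image(n)[:,:,::-1])
    c=env.calibration(n);print(n,c['camera_matrix'],c['D'],c['pose'])
E
```

```text
pics
0.0 [151.34611913 605.7751364  237.92613948] [ 1.22019421e-01  9.92527328e-01 -8.72780545e-04 -5.66843459e-05] 1.0002415075352844 18.700000000000003
scene [[503.25379015   0.         273.38945739]
 [  0.         503.25379015 213.19491305]
 [  0.           0.           1.        ]] [-0.02824322  0.          0.          0.          0.        ] [[-6.83997491e-01  4.26367476e-01 -5.91910642e-01  1.26852342e+03]
 [ 7.29290151e-01  4.18397014e-01 -5.41368464e-01  6.90791744e+02]
 [ 1.68317390e-02 -8.01969273e-01 -5.97128109e-01  8.37444829e+02]
 [ 0.00000000e+00  0.00000000e+00  0.00000000e+00  1.00000000e+00]]
side [[465.57162554   0.         276.6228959 ]
 [  0.         465.57162554 204.88348993]
 [  0.           0.           1.        ]] [-0.03645636  0.          0.          0.          0.        ] [[ 9.85251695e-01 -8.25077273e-02  1.49905210e-01  3.35133898e+02]
 [-1.71069700e-01 -4.55629865e-01  8.73576891e-01 -1.16684553e+03]
 [-3.77555344e-03 -8.86337352e-01 -4.63024669e-01  7.20556924e+02]
 [ 0.00000000e+00  0.00000000e+00  0.00000000e+00  1.00000000e+00]]
```

View pics/scene0.png

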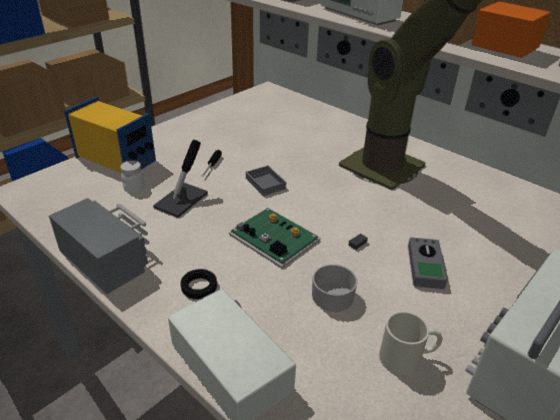

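View pics/side0.png

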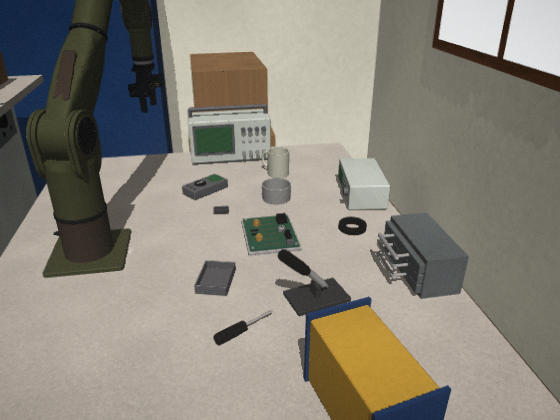

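The scene view shows the board at (275,235), nuts at (273,217) and (295,232), the adjuster at (265,237), the pot at (334,287), and the driver handle at (192,155) in the holder at (181,200). The side view shows the same layout, with the driver running from (282,257) to (325,287).

```bash
cat > h.py <<'E'
import numpy as np, cv2
from plant import env
def ray(c,p):
    u=cv2.undistortPoints(np.array([[p]],float),np.array(c['camera_matrix']),np.array(c['D']))[0,0]
    T=np.array(c['pose']);return T[:3,3],T[:3,:3]@np.array([u[0],u[1],1])
def plane(c,p,z):
    o,d=ray(c,p);return np.round(o+d*(z-o[2])/d[2],1)
def tri(c1,p1,c2,p2):
    a,d=ray(c1,p1);b,e=ray(c2,p2);d/=np.linalg.norm(d);e/=np.linalg.norm(e)
    t=np.linalg.lstsq(np.c_[d,-e],b-a,rcond=None)[0];P=a+t[0]*d;Q=b+t[1]*e
    return np.round((P+Q)/2,1),round(np.linalg.norm(P-Q),1)
def proj(c,P):
    T=np.linalg.inv(np.array(c['pose']));r=cv2.Rodrigues(T[:3,:3])[0]
    return cv2.projectPoints(np.array(P,float).reshape(-1,1,3),r,T[:3,3],np.array(c['camera_matrix']),np.array(c['D']))[0][:,0]
E
python3 - <<'E'
from h import *
S=env.calibration('scene');D=env.calibration('side')
for n,a,b,z in [('nutA',(273,217),(257,223),27),('nutB',(295,232),(259,238),27),('adj',(265,237),(282,230),28),('pot',(334,276),(277,184),55),('handle end',(194,144),(282,255),160),('collar',(182,178),(308,272),90),('collar',(182,178),(308,272),90)]:
    print(n,plane(S,a,z),plane(D,b,z),tri(S,a,D,b))
a=cv2.imread('pics/scene0.png')[130:300,150:370];b=cv2.imread('pics/side0.png')[170:320,205:365]
f=lambda i,s:cv2.resize(i,None,fx=s,fy=s,interpolation=cv2.INTER_CUBIC)
a=f(a,2);b=f(b,2.2)
o=np.zeros((max(a.shape[0],b.shape[0]),a.shape[1]+b.shape[1],3),np.uint8);o[:a.shape[0],:a.shape[1]]=a;o[:b.shape[0],a.shape[1]:]=b
print(o.shape);cv2.imwrite('pics/z.png',o)
E
```

```text
nutA [478.3 -33.1  27. ] [481.8  36.7  27. ] (array([485.2, -14.2,  48.7]), np.float64(22.6))
nutB [485.3  51.1  27. ] [475.9 -49.1  27. ] (array([471.8,  23.8,  -7.2]), np.float64(31.4))
adj [554.6  10.8  28. ] [547.7 -18.6  28. ] (array([548.9,   1.8,  17.5]), np.float64(5.9))
pot [569.5 239.3  55. ] [577.9 238.7  55. ] (array([575.2, 240. ,  56.7]), np.float64(6.8))
handle end [ 517.5 -297.8  160. ] [ 488.1 -341.3  160. ] (array([ 495.2, -321.4,  144.1]), np.float64(7.5))
collar [ 585.1 -275.4   90. ] [ 553.2 -317.5   90. ] (array([ 563.3, -297.7,   72.4]), np.float64(10.3))
collar [ 585.1 -275.4   90. ] [ 553.2 -317.5   90. ] (array([ 563.3, -297.7,   72.4]), np.float64(10.3))
(340, 792, 3)
```

View pics/z.png

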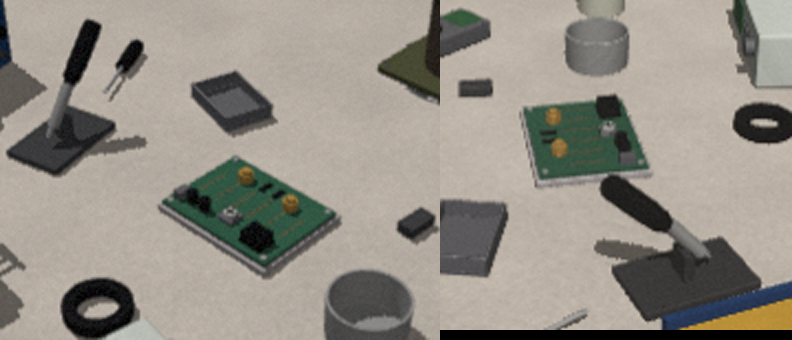

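```bash
python3 -m creep '[[[14,-28,6],[0,0,0.12]],[[28,-56,6],[0,0,0.244]],[[28,-59,6],[0,0,0.244]],[[28,-59,6],[0,0,0.244]],[[28,-59,6],[0,0,0.244]],[[28,-59,6],[0,0,0.244]],[[28,-59,6],[0,0,0.244]],[[28,-59,6],[0,0,0.244]],[[28,-59,6],[0,0,0.244]],[[28,-59,6],[0,0,0.244]],[[28,-59,6],[0,0,0.244]],[[28,-59,6],[0,0,0.244]]]' 0.3 20
python3 - <<'E'
from h import *
s=env.read_state();c=env.calibration('wrist');print(s['ee_pos'],s['ee_rot'],c['pose'],c['camera_matrix'],proj(c,[[500,0,16],[575,240,55]]))
E
```

```text
t: 1.1
ee_pos: [365.5, 155.0, 285.7]
ee_rot: [0.0, 1.0, -0.0, -0.0]
wrist_force: [1.5, 0.6, 0.2]
gripper_width: 0.651
finger_force: 0.0
[365.46460109 155.02451686 285.66407061] [ 2.20608628e-04  9.99999971e-01 -5.04134997e-05 -8.01013006e-05] [[ 2.85999140e-04  9.59152163e-01  2.82890520e-01  2.90990942e+02]
 [ 9.99999684e-01 -6.44589760e-05 -7.92437594e-04  1.53979348e+02]
 [-7.41833399e-04  2.82890657e-01 -9.59151878e-01  4.31763878e+02]
 [ 0.00000000e+00  0.00000000e+00  0.00000000e+00  1.00000000e+00]] [[322.19293042   0.         275.43000948]
 [  0.         322.19293042 209.65163297]
 [  0.           0.           1.        ]] [[168.17965269 267.50797292]
 [337.86789007 329.50864841]]
```

```bash
python3 -m creep '[[[2,-4,0],[0,0,0]],[[4,-8,0],[0,0,0]],[[6,-12,0],[0,0,0]],[[6,-15,0],[0,0,0]],[[6,-15,0],[0,0,0]],[[6,-15,0],[0,0,0]]]'
python3 - <<'E'
from h import *
c=env.calibration('wrist');im=env.get_image('wrist')[:,:,::-1];cv2.imwrite('pics/w1.png',im)
print(proj(c,[[480,-41,34],[482,44,34],[551,-4,28],[575,240,55]]))
E
```

```text
t: 1.6
ee_pos: [425.0, 4.6, 285.2]
ee_rot: [0.004, 1.0, -0.0, -0.001]
wrist_force: [-0.3, 0.3, -0.4]
gripper_width: 0.65
finger_force: 0.0
[[241.75126128 219.15356916]
 [307.24542609 220.21227205]
 [270.93091017 266.60544732]
 [452.87573989 289.91701989]]
```

View pics/w1.png

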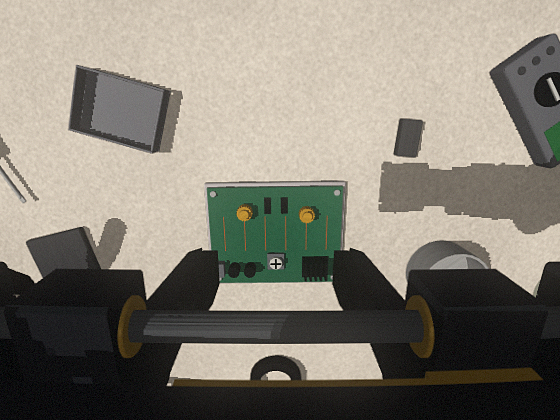

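Nuts at about (244,214) and (307,215), adjuster at (276,264) between the fingers, pot at (447,265) partly hidden, and the board almost aligned with the axes.

```bash
python3 - <<'E'
from h import *
c=env.calibration('wrist');print(env.read_state()['ee_pos'])
im=cv2.imread('pics/w1.png');hsv=cv2.cvtColor(im,cv2.COLOR_BGR2HSV)
m=cv2.inRange(hsv,(8,120,120),(30,255,255))
n,l,st,ce=cv2.connectedComponentsWithStats(m)
for i in range(1,n):
    if st[i][4]>40 and 150<ce[i][1]<250: print(ce[i],st[i],plane(c,ce[i],27))
print('adj',plane(c,(276,264),28), 'corners',[plane(c,p,16) for p in [(207,184),(346,182)]])
# pot from scene: ellipse of rim
S=env.calibration('scene');D=env.calibration('side')
for cal,ps in ((S,[(312.5,279),(356,277),(334,269),(334,286)]),(D,[(262,184),(291,184)])): print([plane(cal,p,55) for p in ps])
E
```

```text
[424.87443028   6.68375951 285.32093794]
[242.95    214.30625] [237 206  14  27 160] [475.8 -37.4  27. ]
[305.9558011  216.89502762] [299 208  16  32 181] [479.6  45.5  27. ]
adj [547.2   5.9  28. ] corners [array([437.3, -84.7,  16. ]), array([435.1,  98.2,  16. ])]
[array([610.5, 210.8,  55. ]), array([537.7, 276.7,  55. ]), array([551.3, 225.2,  55. ]), array([594.6, 258.6,  55. ])]
[array([528.1, 247.8,  55. ]), array([624.4, 230.3,  55. ])]
```

```bash
python3 -m creep '[[[1,-0.8,-4],[0,0,0]],[[2,-1.6,-8],[0,0,0]],[[3,-2.4,-12],[0,0,0]],[[4,-3.2,-16],[0,0,0]],[[5,-4.1,-20],[0,0,0]],[[5,-4.1,-21],[0,0,0]],[[5,-4.1,-21],[0,0,0]],[[5,-4.1,-21],[0,0,0]]]'
python3 - <<'E'
from h import *
env.get_image('scene')
print(env.read_state()['ee_pos'])
c=env.calibration('wrist');im=env.get_image('wrist')[:,:,::-1];cv2.imwrite('pics/w2.png',im)
print(proj(c,[[475.5,-35,34],[478,47.5,34]]))
E
```

```text
t: 2.32
ee_pos: [474.7, -31.7, 75.2]
ee_rot: [-0.001, 1.0, 0.001, -0.001]
wrist_force: [0.3, -0.1, 0.4]
gripper_width: 0.655
finger_force: 0.0
[475.3014386  -32.03505204  76.2145094 ]
[[272.48597898 238.90975018]
 [402.61779246 242.59527561]]
```

View pics/w2.png

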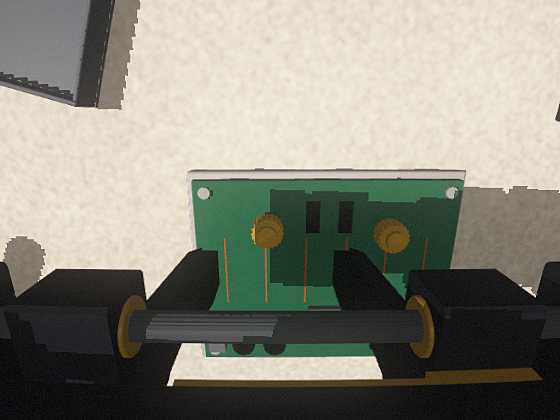

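Collar tops at about (270,229) and (397,234); the fingers straddle nut A.

```bash
python3 - <<'E'
from h import *
c=env.calibration('wrist');print(env.read_state()['ee_pos'])
im=cv2.imread('pics/w2.png');hsv=cv2.cvtColor(im,cv2.COLOR_BGR2HSV)
m=cv2.morphologyEx(cv2.inRange(hsv,(10,120,60),(30,255,255)),cv2.MORPH_OPEN,np.ones((7,7)))
n,l,st,ce=cv2.connectedComponentsWithStats(m)
for i in range(1,n):
    if st[i][4]>200 and 200<ce[i][1]<260: x,y,w,h,a=st[i];print(st[i],plane(c,(x+w/2,y+h/2),27))
for p in [(270,229),(397,234)]: print(plane(c,p,34))
E
```

```text
[475.70967247 -32.36409343  76.82985756]
[252 215  31  33 871] [473.9 -38.6  27. ]
[374 219  35  34 941] [477.   42.5  27. ]
[469.6 -36.9  34. ]
[472.9  43.1  34. ]
```

```bash
python3 -m creep '[[[-0.35,-0.55,-1],[0,0,0]],[[-0.35,-0.55,-3],[0,0,0]],[[-0.35,-0.55,-4.5],[0,0,0]],[[-0.35,-0.55,-5.6],[0,0,0]],[[-0.35,-0.55,-5.6],[0,0,0]],[[-0.35,-0.55,-5.6],[0,0,0]]]'; python3 -m creep '[[[0,0,0],[0,0,0]],[[0,0,0],[0,0,0]],[[0,0,0],[0,0,0]],[[0,0,0],[0,0,0]],[[0,0,0],[0,0,0]],[[0,0,0],[0,0,0]]]' -1 15
```

```text
t: 2.92
ee_pos: [472.3, -38.8, 20.7]
ee_rot: [-0.0, 1.0, 0.0, 0.001]
wrist_force: [0.1, 0.5, -0.1]
gripper_width: 0.652
finger_force: 0.0
t: 3.42
ee_pos: [471.8, -39.4, 19.7]
ee_rot: [0.0, 1.0, 0.0, 0.0]
wrist_force: [-0.1, 0.6, 1.4]
gripper_width: 0.222
finger_force: 10.4
```

```bash
python3 -m creep '[[[0,0,4],[0,0,0]],[[0,0,8],[0,0,0]],[[2,4,9],[0,0,0]],[[3.4,8,9],[0,0,0]],[[5,12,9],[0,0,0]],[[6.5,16,9],[0,0,0]],[[8,20,9],[0,0,0]],[[9.5,24,9],[0,0,0]],[[10.3,28.1,9],[0,0,0]],[[10.3,28.1,9],[0,0,0]],[[10.3,28.1,9],[0,0,0]],[[10.3,28.1,9],[0,0,0]]]'
python3 - <<'E'
from h import *
env.get_image('side')
print(env.read_state()['ee_pos'],env.read_state()['gripper_width'])
c=env.calibration('wrist');im=env.get_image('wrist')[:,:,::-1]
a=env.get_image('scene')[:,:,::-1]
cv2.imwrite('pics/w3.png',np.hstack([im[:,:], cv2.resize(a[180:320,280:400],(240,280))[np.r_[0:280,0:140]]]))
a=np.linspace(0,6.283,5)[:4]
print(proj(c,[[575+50*np.cos(t),242+50*np.sin(t),55] for t in a]))
E
```

```text
t: 4.42
ee_pos: [574.0, 241.2, 109.0]
ee_rot: [-0.0, 1.0, -0.001, -0.001]
wrist_force: [-0.2, -0.9, -0.3]
gripper_width: 0.219
finger_force: 15.0
[574.11779426 239.41693748 109.05167633] 0.21565210982353455
[[281.09252696 299.51117322]
 [356.67474179 233.24522454]
 [281.65155558 157.50837738]
 [206.07585289 233.3190222 ]]
```

View pics/w3.png

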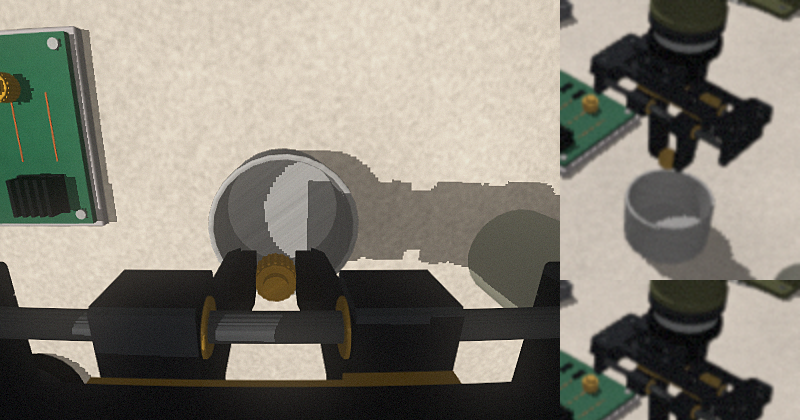

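Nut held between the fingers, at (276,277). The pot rim spans columns 209–359, so the pot is centred under the hand to within 3 mm.

```bash
python3 -m creep '[[[-0.2,0.3,-3],[0,0,0]],[[-0.2,0.3,-6.4],[0,0,0]],[[-0.2,0.3,-6.4],[0,0,0]],[[-0.2,0.3,-6.4],[0,0,0]]]'; python3 -m creep '[[[0,0,0],[0,0,0]],[[0,0,0],[0,0,0]],[[0,0,0],[0,0,0]]]' -0.2; python3 -m creep '[[[0,0,3.5],[0,0,0]],[[0,0,6.5],[0,0,0]],[[-2,-4,6.5],[0,0,0]],[[-3.5,-8,6.5],[0,0,0]],[[-5,-12,6.5],[0,0,0]],[[-6.5,-16,6.5],[0,0,0]],[[-8,-18.5,6],[0,0,0]],[[-9.6,-20,6],[0,0,0]],[[-9.6,-20,5],[0,0,0]],[[-9.6,-20,4],[0,0,0]],[[-9.6,-20,3],[0,0,0]],[[-9.6,-20,3],[0,0,0]]]' 0.1
python3 - <<'E'
from h import *
env.get_image('side')
c=env.calibration('wrist');print(env.read_state()['ee_pos'])
im=env.get_image('wrist')[:,:,::-1];cv2.imwrite('pics/w4.png',im);hsv=cv2.cvtColor(im,cv2.COLOR_BGR2HSV)
m=cv2.morphologyEx(cv2.inRange(hsv,(10,120,60),(30,255,255)),cv2.MORPH_OPEN,np.ones((7,7)))
n,l,st,ce=cv2.connectedComponentsWithStats(m)
for i in range(1,n):
    if st[i][4]>200: x,y,w,h,a=st[i];print(st[i],plane(c,(x+w/2,y+h/2),27))
E
```

```text
t: 4.9
ee_pos: [571.5, 242.1, 44.4]
ee_rot: [0.001, 1.0, -0.001, -0.002]
wrist_force: [-1.0, -0.1, 0.1]
gripper_width: 0.22
finger_force: 15.0
t: 5.15
ee_pos: [574.0, 244.8, 47.5]
ee_rot: [0.001, 1.0, 0.001, 0.002]
wrist_force: [-0.5, 0.3, 1.0]
gripper_width: 0.398
finger_force: 0.0
t: 6.15
ee_pos: [476.9, 44.5, 75.5]
ee_rot: [0.0, 1.0, -0.0, 0.0]
wrist_force: [0.9, 1.2, 0.2]
gripper_width: 0.55
finger_force: 0.0
[477.0225254   44.55411176  75.98236295]
[260 217  32  34 882] [476.5  43.7  27. ]
[140 296  21  24 310] [532.3 -44.6  27. ]
[391 296  24  62 769] [548.2 135.1  27. ]
[137 321  19  37 440] [559.1 -50.9  27. ]
[ 406  369  113   16 1412] [595.6 188.5  27. ]
```

```bash
python3 -m creep '[[[-0.15,-0.05,-2],[0,0,0]],[[-0.15,-0.05,-4.5],[0,0,0]],[[-0.15,-0.05,-5.6],[0,0,0]],[[-0.15,-0.05,-5.6],[0,0,0]],[[-0.15,-0.05,-5.6],[0,0,0]]]'; python3 -m creep '[[[0,0,0],[0,0,0]],[[0,0,0],[0,0,0]],[[0,0,0],[0,0,0]],[[0,0,0],[0,0,0]],[[0,0,0],[0,0,0]]]' -1 15
python3 -m creep '[[[0,0,4],[0,0,0]],[[0,0,8],[0,0,0]],[[2,4,9],[0,0,0]],[[4,8,9],[0,0,0]],[[6,12,9],[0,0,0]],[[8,16,9],[0,0,0]],[[9.6,19.9,9],[0,0,0]],[[9.6,19.9,7],[0,0,0]],[[9.6,19.9,4.5],[0,0,0]],[[9.6,19.9,2.8],[0,0,0]],[[9.6,19.9,2.8],[0,0,0]],[[9.6,19.9,2.8],[0,0,0]]]'
```

```text
t: 6.67
ee_pos: [475.5, 44.2, 20.0]
ee_rot: [0.0, 1.0, 0.0, 0.0]
wrist_force: [-0.1, 0.3, 0.0]
gripper_width: 0.552
finger_force: 0.0
t: 7.08
ee_pos: [475.6, 44.1, 20.1]
ee_rot: [0.0, 1.0, 0.0, 0.001]
wrist_force: [-0.4, 0.3, 5.0]
gripper_width: 0.216
finger_force: 15.0
t: 8.08
ee_pos: [570.4, 242.5, 46.9]
ee_rot: [0.0, 1.0, -0.001, -0.001]
wrist_force: [0.0, 0.1, -0.1]
gripper_width: 0.22
finger_force: 15.0
```

```bash
python3 -m creep '[[[0,0,0],[0,0,0]],[[0,0,0],[0,0,0]],[[0,0,0],[0,0,0]],[[0,0,3.5],[0,0,0]],[[0,0,7],[0,0,0]],[[0,-1,11],[0,0,0]],[[-4,-5,15],[0,0,0]],[[-6,-5,16],[0,0,0]],[[-6,-5,16],[0,0,0]],[[-6,-5,16],[0,0,0]]]' -0.2
python3 - <<'E'
from h import *
im=env.get_image('wrist')[:,:,::-1];hsv=cv2.cvtColor(im,cv2.COLOR_BGR2HSV)
c=env.calibration('wrist');x,y=proj(c,[[573,243,15]])[0].astype(int);print(x,y)
o=cv2.resize(im[max(0,y-70):y+70,x-100:x+100],None,fx=2,fy=2)
S=env.get_image('scene')[:,:,::-1];D=env.get_image('side')[:,:,::-1]
a=cv2.resize(S[130:220,150:235],None,fx=4,fy=4,interpolation=cv2.INTER_CUBIC);b=cv2.resize(D[240:320,270:360],None,fx=4.2,fy=4.2,interpolation=cv2.INTER_CUBIC)
w=np.zeros((600,800,3),np.uint8);w[:a.shape[0],:a.shape[1]]=a;w[:b.shape[0],400:400+b.shape[1]]=b
o=o[:236];w[364:364+o.shape[0],:o.shape[1]]=o;cv2.imwrite('pics/d.png',w)
E
```

```text
t: 8.92
ee_pos: [510.6, 192.3, 210.1]
ee_rot: [0.001, 1.0, 0.0, 0.001]
wrist_force: [0.9, 0.7, 0.2]
gripper_width: 0.398
finger_force: 0.0
320 239
```

View pics/d.png

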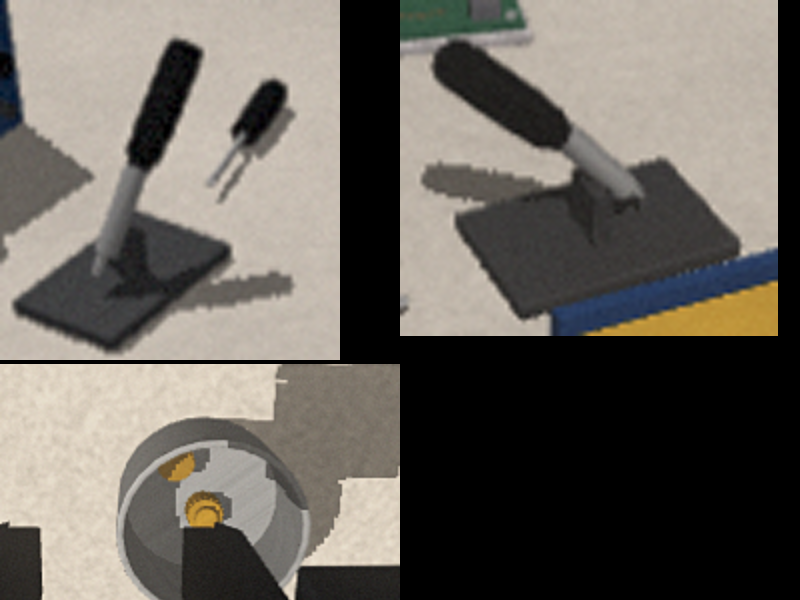

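Both nuts lie in the pot (left crop, at (180,467) and (205,510)). The driver axis runs from (186,44) to (144,163) in the scene crop and from (448,56) to (564,140) in the side crop.

```bash
cat > drv.py <<'E'
from h import *
S=env.calibration('scene');D=env.calibration('side')
A=tri(S,(196.5,141),D,(281.4,253.3));B=tri(S,(186,170.7),D,(309,273.3));C=tri(S,(175.2,198),D,(325.2,286))
print(A,B,C,np.linalg.norm(A[0]-B[0]))
# axis as intersection of two view planes
ns=[np.cross(ray(c,p)[1],ray(c,q)[1]) for c,p,q in((S,(196.5,141),(175.2,198)),(D,(281.4,253.3),(325.2,286)))]
u=np.cross(*ns);u/=np.linalg.norm(u);u*=np.sign(u[2])
o=np.linalg.solve(np.array([ns[0],ns[1],[0,0,1]]),[ns[0]@ray(S,(1,1))[0],ns[1]@ray(D,(1,1))[0],85])
print('axis',u,'lean',np.arccos(u[2]),'azim',np.arctan2(u[1],u[0]),'at z85',o,'z150',o+u*(65/u[2]))
E
python3 drv.py; python3 - <<'E'
from h import *
c=env.calibration('wrist')
E
```

```text
(array([ 490.7, -320.3,  150.4]), np.float64(0.1)) (array([ 552.6, -307.9,   82.2]), np.float64(11.4)) (array([ 603.6, -292.2,   24.2]), np.float64(0.4)) 92.93336322333334
axis [-0.65801028 -0.1647346   0.73476866] lean 0.7454707579847379 azim -2.8962821371451017 at z85 [ 549.20915266 -305.69335826   85.        ] z150 [ 490.99944604 -320.26631102  150.        ]
```

```bash
cat >> drv.py <<'E'
from scipy.spatial.transform import Rotation as R
s=env.read_state();p=s['ee_pos'];R0=R.from_quat(s['ee_rot'])
z=-u;y=np.cross([0,0,1],z);y/=np.linalg.norm(y)
Rt=R.from_matrix(np.c_[np.cross(y,z),y,z])
print('pos',p,'rv',(Rt*R0.inv()).as_rotvec(),'angle of y',y)
for k in (220,120): print(k,'TCP',o+u*(k-80),'shift cm',(o+u*(k-80)-p)/10)
E
python3 drv.py
```

```text
(array([ 490.7, -320.3,  150.4]), np.float64(0.1)) (array([ 552.6, -307.9,   82.2]), np.float64(11.4)) (array([ 603.6, -292.2,   24.2]), np.float64(0.4)) 92.93336322333334
axis [-0.65801028 -0.1647346   0.73476866] lean 0.7454707579847379 azim -2.8962821371451017 at z85 [ 549.20915266 -305.69335826   85.        ] z150 [ 490.99944604 -320.26631102  150.        ]
pos [512.21071824 193.90912817 207.34117151] rv [ 0.09015117 -0.7407496   0.23389735] angle of y [-0.24285756  0.97006196  0.        ]
220 TCP [ 457.08771357 -328.75620221  187.86761244] shift cm [ -5.51230047 -52.26653304  -1.94735591]
120 TCP [ 522.88874149 -312.28274225  114.39074641] shift cm [  1.06780233 -50.61918704  -9.29504251]
```

```bash
python3 -m creep '[[[-1,-3.5,3],[0.01,-0.09,0.03]],[[-2,-7,5],[0.02,-0.18,0.06]],[[-3,-11,7],[0.03,-0.28,0.09]],[[-4,-15,9],[0.05,-0.38,0.12]],[[-5,-19,9],[0.06,-0.47,0.15]],[[-6,-23,9],[0.07,-0.56,0.18]],[[-8,-27,9],[0.08,-0.65,0.21]],[[-9,-31,9],[0.09,-0.74,0.234]],[[-10,-35,9],[0.09,-0.74,0.234]],[[-10,-39,9],[0.09,-0.74,0.234]],[[-10,-42,9],[0.09,-0.74,0.234]],[[-10,-42,9],[0.09,-0.74,0.234]]]' 0.4
python3 -m creep '[[[0,0,0],[0,0,0]],[[0,0,0],[0,0,0]]]'; python3 drv.py|tail -3; python3 -c "
from plant import env;print(env.read_state()['joints'])"
```

```text
t: 10.07
ee_pos: [414.7, -61.3, 260.2]
ee_rot: [-0.101, 0.97, 0.027, 0.221]
wrist_force: [0.8, -0.0, 0.2]
gripper_width: 0.702
finger_force: 0.0
t: 10.23
ee_pos: [413.6, -62.1, 259.7]
ee_rot: [-0.099, 0.97, 0.026, 0.219]
wrist_force: [0.6, 0.5, 0.0]
gripper_width: 0.698
finger_force: 0.0
pos [413.5571877  -62.11899014 259.6951834 ] rv [ 0.05930498 -0.2953488   0.03920646] angle of y [-0.24285756  0.97006196  0.        ]
220 TCP [ 457.08771357 -328.75620221  187.86761244] shift cm [  4.35305259 -26.66372121  -7.1827571 ]
120 TCP [ 522.88874149 -312.28274225  114.39074641] shift cm [ 10.93315538 -25.01637521 -14.5304437 ]
[ 0.80861244  0.41763275 -0.91825714  2.46784528  1.74344442  0.23335101
  0.08597869]
```

```bash
python3 -m creep '[[[1,-4,0],[0,0,0]],[[2,-8,0],[0,0,0]],[[3,-12,0],[0.01,-0.05,0]],[[3.5,-16,0],[0.02,-0.12,0.01]],[[3.5,-20,0],[0.03,-0.2,0.02]],[[3.5,-24,0],[0.05,-0.28,0.04]],[[3.5,-27,0],[0.06,-0.295,0.04]],[[3.5,-27,0],[0.06,-0.295,0.04]],[[3.5,-27,0],[0.06,-0.295,0.04]],[[3.5,-27,0],[0.06,-0.295,0.04]],[[3.5,-27,0],[0.06,-0.295,0.04]],[[3.5,-27,0],[0.06,-0.295,0.04]]]'
 python3 drv.py|tail -3; python3 -c "
from plant import env;print(env.read_state()['joints'])"
```

```text
t: 11.23
ee_pos: [454.4, -329.1, 257.6]
ee_rot: [-0.108, 0.925, 0.031, 0.363]
wrist_force: [0.2, 1.0, -0.1]
gripper_width: 0.699
finger_force: 0.0
pos [ 454.35521509 -329.08117541  257.60833106] rv [0.0212525  0.00485761 0.02039203] angle of y [-0.24285756  0.97006196  0.        ]
220 TCP [ 457.08771357 -328.75620221  187.86761244] shift cm [ 0.27324985  0.03249732 -6.97407186]
120 TCP [ 522.88874149 -312.28274225  114.39074641] shift cm [  6.85335264   1.67984332 -14.32175846]
[ 1.61755421  0.91321286 -1.30594405  2.13882272  1.30016515  0.30664732
  1.32692911]
```

```bash
python3 -m creep '[[[0.1,0,-2.5],[0.02,0,0.02]],[[0.25,0,-5],[0.02,0,0.02]],[[0.25,0,-7],[0.02,0,0.02]],[[0.25,0,-7],[0.02,0,0.02]],[[0.25,0,-7],[0.02,0,0.02]],[[0.25,0,-7],[0.02,0,0.02]]]'
 python3 drv.py|tail -3; python3 - <<'E'
from h import *
c=env.calibration('wrist');print(env.read_state()['joints'])
cv2.imwrite('pics/w5.png',env.get_image('wrist')[:,:,::-1])
M=np.array([549.2,-305.7,85]);u=np.array([-.658,-.1647,.7348]);print(proj(c,[M,M+6*u,M+95*u]))
E
```

```text
t: 11.73
ee_pos: [456.4, -328.4, 189.3]
ee_rot: [-0.115, 0.923, 0.042, 0.364]
wrist_force: [0.7, 0.1, 0.1]
gripper_width: 0.701
finger_force: 0.0
pos [ 456.4482284  -328.38704381  189.29688076] rv [0.00490733 0.00625539 0.00029221] angle of y [-0.24285756  0.97006196  0.        ]
220 TCP [ 457.08771357 -328.75620221  187.86761244] shift cm [ 0.06394852 -0.03691584 -0.14292683]
120 TCP [ 522.88874149 -312.28274225  114.39074641] shift cm [ 6.64405131  1.61043016 -7.49061343]
[ 1.55702738  1.01904549 -1.1838188   2.16892728  1.72205689  0.25802671
  1.00969485]
[[276.39042258 196.98622972]
 [276.37650784 198.64324859]
 [276.07855182 234.05896162]]
```

View pics/w5.png

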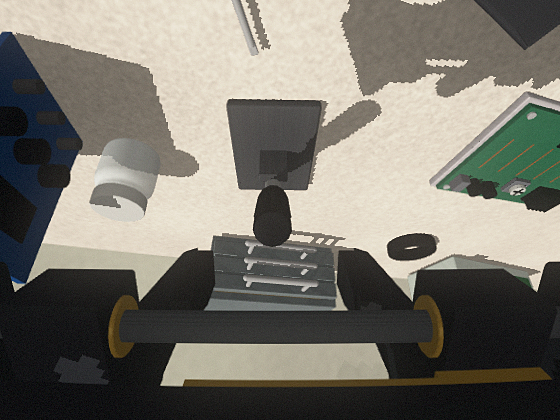

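Handle end centre at (273,230), against a prediction of (276,234): about 2–3 mm off. I'll advance along the axis with that small correction.

```bash
python3 -m creep '[[[0.5,-0.1,-0.9],[0,0,0]],[[2,0.3,-2.5],[0,0,0]],[[3.5,0.65,-4.2],[0,0,0]],[[5,1,-6],[0,0,0]],[[6.2,1.3,-7.3],[0,0,0]],[[6.5,1.4,-7.6],[0,0,0]],[[6.5,1.4,-7.6],[0,0,0]],[[6.5,1.4,-7.6],[0,0,0]]]'
python3 -m creep '[[[0,0,0],[0,0,0]],[[0,0,0],[0,0,0]],[[0,0,0],[0,0,0]],[[0,0,0],[0,0,0]],[[0,0,0],[0,0,0]],[[0,0,0],[0,0,0]]]' -1 30; python3 -c "
from plant import env;s=env.read_state();print(s['joints'],s['moment'])"
```

```text
t: 12.45
ee_pos: [519.9, -315.5, 113.6]
ee_rot: [-0.115, 0.923, 0.041, 0.364]
wrist_force: [-0.2, 0.4, 0.4]
gripper_width: 0.702
finger_force: 0.0
t: 12.95
ee_pos: [519.7, -315.7, 112.5]
ee_rot: [-0.114, 0.924, 0.041, 0.364]
wrist_force: [-1.0, 0.1, 1.1]
gripper_width: 0.286
finger_force: 30.0
[ 1.44085027  1.26339079 -1.2523699   2.11224708  1.99146601  0.49100207
  0.82841711] [-0.16291884  0.65820514 -0.01430374]
```

```bash
python3 -m creep '[[[-1.2,-0.3,1.5],[0,0,0]],[[-2.5,-0.6,3],[0,0,0]],[[-3.8,-0.9,4.6],[0,0,0]],[[-5,-1.3,6.1],[0,0,0]],[[-6.3,-1.6,7.7],[0,0,0]],[[-7.5,-1.9,9.2],[0,0,0]],[[-7.5,-1.9,9.2],[0,0,0]],[[-7.5,-1.9,9.2],[0,0,0]]]'
python3 -m creep '[[[0,0,4],[0,0,0]],[[0,0,8],[0,0,0]],[[0,0,10],[0,0,0]],[[0,0,10],[0,0,0]]]'; python3 -c "
from plant import env;from h import *
s=env.read_state();print(s['joints'])
a=env.get_image('scene')[:,:,::-1];b=env.get_image('side')[:,:,::-1]
cv2.imwrite('pics/e.png',np.hstack([cv2.resize(a[60:220,130:330],None,fx=2,fy=2),cv2.resize(b[160:320,200:400],None,fx=2,fy=2)]))"
```

```text
t: 13.62
ee_pos: [444.2, -335.2, 204.4]
ee_rot: [-0.114, 0.924, 0.04, 0.363]
wrist_force: [0.0, -0.2, -0.4]
gripper_width: 0.287
finger_force: 30.0
t: 13.95
ee_pos: [445.9, -333.2, 307.1]
ee_rot: [-0.115, 0.923, 0.043, 0.366]
wrist_force: [1.2, -0.3, 0.0]
gripper_width: 0.285
finger_force: 30.0
[ 1.70559126  0.90320542 -1.45286031  2.068146    0.94474568  0.43172088
  1.65362216]
```

View pics/e.png

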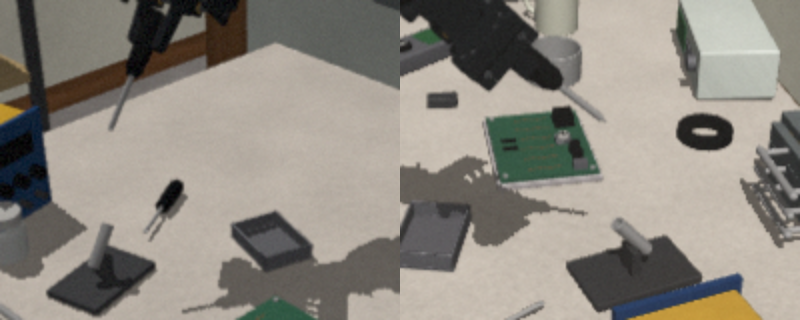

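Driver is out and held in both crops; the sleeve is empty. Next I turn it upright while moving over the board.

```bash
python3 -m creep '[[[0.5,2,0],[-0.02,0.07,0]],[[1,5,0],[-0.04,0.15,0]],[[2,8,0],[-0.06,0.25,0]],[[3,12,0],[-0.08,0.33,0]],[[4,16,0],[-0.1,0.41,0]],[[5,20,0],[-0.12,0.5,0]],[[7,24,0],[-0.14,0.58,0]],[[9,28,0],[-0.16,0.66,0]],[[10,31,0],[-0.18,0.74,0]],[[10,33.9,0],[-0.18,0.74,0]],[[10,33.9,0],[-0.18,0.74,0]],[[10,33.9,0],[-0.18,0.74,0]]]'
python3 -c "
from plant import env;from h import *
from scipy.spatial.transform import Rotation as R
env.get_image('wrist');env.get_image('wrist');env.get_image('wrist');env.get_image('wrist')
s=env.read_state();print(s['joints'],s['ee_pos'],R.from_quat(s['ee_rot']).as_matrix())"
```

```text
t: 15.05
ee_pos: [544.6, 6.8, 302.2]
ee_rot: [-0.126, 0.992, -0.002, -0.007]
wrist_force: [-0.4, -1.5, -2.0]
gripper_width: 0.284
finger_force: 30.0
[ 0.51367372  0.70332467 -1.09760024  1.68907736  0.66852652  1.19256782
  1.05486468] [544.44067632   2.21925907 303.14210923] [[-0.97019891 -0.24195166 -0.01317045]
 [-0.24187486  0.97028099 -0.00716582]
 [ 0.01451282 -0.00376667 -0.99988759]]
```

```bash
python3 -m creep '[[[0.2,0.2,-3],[0,0,0]],[[0.3,0.3,-6],[0,0,0]],[[0.3,0.3,-9],[0,0,0]],[[0.3,0.3,-9],[0,0,0]],[[0.3,0.3,-9],[0,0,0]],[[0.3,0.3,-9],[0,0,0]]]'
python3 -c "
from plant import env;from h import *
env.get_image('scene')
print(env.read_state()['ee_pos'])
a=env.get_image('scene')[:,:,::-1];b=env.get_image('side')[:,:,::-1]
cv2.imwrite('pics/f.png',np.hstack([cv2.resize(a[130:290,205:345],None,fx=2.8,fy=2.8,interpolation=cv2.INTER_CUBIC),cv2.resize(b[120:280,215:340],None,fx=2.8,fy=2.8,interpolation=cv2.INTER_CUBIC)]))"
```

```text
t: 15.75
ee_pos: [548.6, 7.2, 215.7]
ee_rot: [-0.122, 0.992, -0.002, -0.005]
wrist_force: [0.0, 0.8, -0.6]
gripper_width: 0.288
finger_force: 30.0
[548.92492565   7.54250338 216.22910638]
```

View pics/f.png

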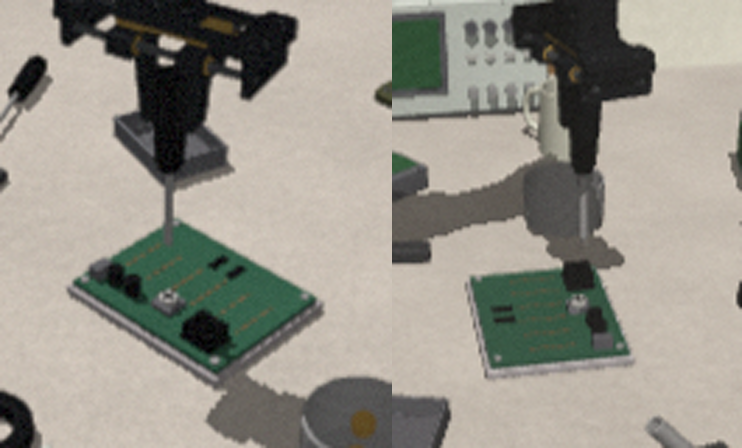

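Driver is upright over the board: tip at (168,243) left and (585,237) right, adjuster top at (168,294) left and (577,298) right.

```bash
python3 -c "
from h import *
S=env.calibration('scene');D=env.calibration('side')
for a,b in [((265,216.8),(283.9,204.6)),((264.6,192.9),(283.2,182.5)),((265,235),(281.1,226.4))]: print(tri(S,a,D,b))"
```

```text
(array([558.4,  12.9,  94.7]), np.float64(1.5))
(array([557.2,  11.5, 165.3]), np.float64(1.5))
(array([548.8,   4.4,  27.1]), np.float64(1.2))
```

```bash
python3 -m creep '[[[-0.3,-0.3,-0.7],[0,0,0]],[[-0.8,-0.6,-1.5],[0,0,0]],[[-0.8,-0.6,-1.5],[0,0,0]],[[-0.8,-0.6,-1.5],[0,0,0]],[[-0.8,-0.6,-1.5],[0,0,0]],[[-0.8,-0.6,-1.5],[0,0,0]],[[-0.8,-0.6,-1.5],[0,0,0]],[[-0.8,-0.6,-1.5],[0,0,0]]]'
python3 -c "
from plant import env;from h import *
s=env.read_state();print(s['ee_pos'],s['qvel'].round(3) if hasattr(s['qvel'],'round') else s['qvel'])
a=env.get_image('scene')[:,:,::-1];b=env.get_image('side')[:,:,::-1];w=env.get_image('wrist')[:,:,::-1]
k=cv2.INTER_CUBIC
A=cv2.resize(a[180:250,235:300],None,fx=4,fy=4,interpolation=k);B=cv2.resize(b[170:240,250:315],None,fx=4,fy=4,interpolation=k)
cv2.imwrite('pics/g.png',np.hstack([A,B,cv2.resize(w[150:290,210:340],None,fx=2,fy=2)]))"
```

```text
t: 16.57
ee_pos: [540.1, 1.8, 199.5]
ee_rot: [-0.123, 0.992, -0.002, -0.006]
wrist_force: [0.5, 0.7, -0.3]
gripper_width: 0.286
finger_force: 30.0
[540.06012598   1.76567562 199.485578  ] [-0.    -0.     0.003  0.002 -0.002 -0.    -0.002]
```

View pics/g.png

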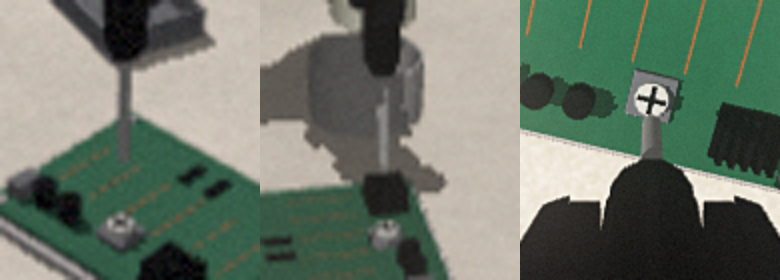

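```bash
python3 -c "
from h import *
S=env.calibration('scene');D=env.calibration('side');W=env.calibration('wrist')
for a,b,w,z in [((266,220),(280.75,212.5),(276,209),78),((265.2,236),(281.5,228),(276.5,199.5),28)]: print(tri(S,a,D,b),tri(S,a,W,w),tri(D,b,W,w),plane(W,w,z))"
```

```text
(array([547.1,   5. ,  74.1]), np.float64(2.7)) (array([543.5,   2.4,  71.7]), np.float64(1.0)) (array([545.5,   1.8,  74.5]), np.float64(4.7)) [542.1   1.6  78. ]
(array([548.8,   3.8,  22.6]), np.float64(3.6)) (array([546.9,   3.6,  22.7]), np.float64(0.7)) (array([548.9,   3.4,  21.4]), np.float64(2.9)) [545.8   3.   28. ]
```

The tip is within about 4 mm sideways of the adjuster and about 50 mm above it, held still. I'm handing in.

```bash
python3 -c "
from plant import env;print(env.hand_in())"
```

```text
the job is handed in; nothing more can be done
None
```

I handed the job in at about 17 s: both nuts were seen in the pot, and the screwdriver is held upright and still, with its tip measured at about 50 mm above the adjuster and within about 4 mm sideways; the hand-in returned no verdict.

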